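Add the second slotted mass to the load hanger

ROBOT

A 6-joint arm with a two-finger parallel gripper is mounted at the origin on the work surface. World frame = base frame: x ahead of the robot, y to its left, z up, the work surface at z = 0. Lengths are in mm, angles in degrees, forces in N, time in s.
With the tool pointing down it reaches from about 325 to 925 mm from the base axis. Payload 3.1 kg.
Tool frame: the origin (TCP) lies at the very end of the fingers, on their centre line; the grasp point (between the pads) lies grasp_offset behind it (grasp_offset is the distance from the TCP to the grasp point, in mm); z points along the fingers, y is the line along which they close (so a half turn about z gives the same grasp; the last joint's range is limited). The gripper opens to 85 mm and grips with 20 to 120 N. Pads are 22 mm wide; open, the fingers measure 114 mm over their backs; the gripper's body (76 mm by 85 mm) begins 54 mm behind the grasp point. The pads swing forward as they close: fully open they stand 13 mm farther back than shut.
Start: joints at [-76.96, 12.427, 92.441, -0, 75.132, -6.429], TCP at [208.333, -589.268, 231.3] pointing down, gripper open.
Joint ranges: [-157.48, 157.48], [-44.54, 120.13], [17.64, 146.25], [-64.5, 244.5], [7.68, 150.69], [-147.95, 147.95]. Speed limits (degrees/s): [159.86, 159.86, 180, 180, 180, 180].

INTERFACE

Orientations are given as [roll, pitch, yaw] about the fixed x, y, z axes, in that order (R = Rz(yaw) Ry(pitch) Rx(roll)).
In Python, from station import * gives the robot as it stands. Calls block until the motion is done:
- goto(position, orientation): joint-space move of the TCP to a pose.
- move_l(position, attitude=None, speed=150): straight line of the TCP; attitude=None keeps the orientation; speed is the mean speed in mm/s.
- move_j(angles): joint-space move.
- grip(opening, squeeze=None): finger opening in mm; squeeze is the grip in N (None keeps the last); returns when the fingers have stopped.
- wait(seconds).
- solve_ik(position, orientation): joint angles nearest the present ones, or None.
- get_obs(): the state.
- get_image(name): name is "scene" or "side" or "wrist"; returns the picture (480x640x3 uint8, red, green, blue); there is no depth.
- get_calibration(name): a dict with "fx", "fy", "cx", "cy" (pixels), "R" (3x3) and "t" (3): a world point X has camera coordinates R X + t; the wrist camera has in their place "mount" (4x4, takes a point from camera to tool coordinates, whose origin is the TCP and whose axes are the flange's). Camera axes: x right, y down, z forward; pixel columns grow to the right and rows downward; lengths in mm; the calibration is good to about 2 mm. The wrist camera is an equidistant fisheye: a pixel r from the principal point sees the ray r / f radians off the axis. A picture is of the moment at which its call begins: read the wrist's pose just before it. get_calibration takes no time and is no camera call.
A pose or a line that the arm cannot do raises Unreachable and nothing moves.
- sign_off(): hands the job in; it is judged then, once.
Trained networks look in the newest picture that a camera, given by its name, has taken for a name from the list of things; names that differ only in an ending like _2 or _b are one class to them, and where a whole thing is asked for, a point or a joint stands for the part that bears it (a point fixed in the world has none). Each returns a list of dicts, best first, with "score" (0 to 1); they miss things now and then, are a little off and sometimes report something else, mostly with a low value. They report only what shows in the picture. A call takes as long as a camera call. They do not tell look-alikes from the thing itself.
- spot_in(name, camera): "extent" ([centre column, centre row, width, height] in pixels, round what is visible of it).
- regions_of(name, camera): "region" (480x640 bool, what is visible of it) and "extent" ([centre column, centre row, width, height] in pixels, round what is visible of it).
The state is a dict: "t": time; "joint_pos": joint angles; "qvel": joint speeds; "effort": joint torques, N m; "tcp_pos": TCP position; "ee_rot": TCP orientation; "wrist_force": force on the tool from outside, world axes, zero at the start; "moment": the same for the moment, N m; "grip_width": finger opening in mm; "grip_force": force on a finger pad.
Only numpy, scipy, OpenCV 4.12 (cv2) and the standard library are available. Lean on these libraries where they do the work, as an engineer would, in place of code of your own. Each camera call takes 0.05 s, during which the arm holds its last target. There are 200 camera calls.

TASK

Make up the test load on the inspection bench: pick up the larger loose slotted mass, turn it so that its slot faces away from the slot of the mass already on the hanger, and slide it sideways onto the hanger's stem under the cap until the stem is home in the slot. Then feel it gently down over the key so that it sits flush on the earlier mass, and let go. Never push or press hard on the stand or its hanger (under 20 N), and leave the other things on the bench where they are.

Things in the scene. Friction and masses are not known exactly. Their poses are not given: they have to be found in the camera images.
- mass: The larger loose slotted mass, to be put on: plain steel disc, 64 mm across, 20 mm thick, 0.3 to 0.5 kg, lying flat on the bench. Origin at the centre of its underside, z up. Its slot runs along its own +x from just behind the centre out through the rim, 11 mm wide; the last 3 mm flare out to 15 mm at the mouth. Slot and cross notch go through the whole thickness.
- slot_end (a point): Flat end wall of the larger mass's slot, on the underside, 4 mm behind the disc's centre (its x = -4 mm; axes as the mass's): when this wall touches the 8 mm stem, disc and stem are coaxial and the stem is home.
- notch (a point): Middle of the larger mass's cross notch, on the underside, 17.5 mm from the disc's centre along its +x (axes as the mass's). The notch crosses the slot: 21 mm wide along y (-10.5 to 10.5) and 11 mm along x (12 to 23 mm from the centre). It takes the key of the earlier mass with 1.5 mm of room all round.
- small_mass: A smaller loose slotted mass, 42 mm across and 14 mm thick, with a plain slot; not wanted, leave it. Origin at the centre of its underside.
- stand: Fixed white load stand: base plate 190 mm along its x, 120 mm along its y, 14 mm thick, with a round pedestal 74 mm across, 58 mm high. Origin on the bench under the pedestal's axis, z up. A hanger stands in the pedestal's cradle: brass foot, the earlier mass (a steel disc like the larger loose one, top at 86 mm above the bench), its key, a steel stem and a cap; nothing else is higher.
- seat (a point): Nominal seat: on the pedestal's axis, level with the earlier mass's top face (86 mm above the bench), axes as the stand's. The hanger was clamped anywhere in the play of its cradle: the true stem is up to 5 mm off this point along x and along y, and the hanger is twisted up to 0.28 rad either way about the vertical. Neither is measured and neither gives way: feel (or look) for them.
- cap (a point): Nominal middle of the underside of the brass cap, 38 mm above the seat (124 mm above the bench; the true cap shares the stem's offset). Cap 16 mm across, 8 mm high, on the upright stem of 8 mm diameter. It is wider than the slot, so a mass goes on only from the side, between cap and key: the slid mass's underside must be 6 to 18 mm above the seat.
- earlier (a joint): How the earlier mass is turned, rad, counter-clockwise from above: at 0 its slot opens to the stand's -x and its key lies on the stand's +x side of the stem (plus the unknown twist). It is tight. Key: steel block on its top face, 6 mm high, 18 mm wide, 8 mm radially, middle 17.5 mm from the stem's axis, opposite its slot; a mass goes fully down only with the key in its notch.
- mouse: Black computer mouse 105 x 60 x 33 mm, bystander. Origin at the centre of its underside.
- driver: Screwdriver 160 mm long, lying on the bench, bystander.
- slide_box: Closed grey box 90 x 60 x 35 mm, bystander. Origin at the centre of its underside.
Mind the look-alikes: they are no part of the job. What is shaped like the mass but green or pink is not meant.

How it is judged (in metres and radians):
On the way, in this order (a step that is already met when the one before it is completed fails the run):
1. the larger mass is lifted clear of the bench (height (world z) of mass above 0.05 m), for 0.1 s.
2. the stem is in the mass's slot, nearly home (horizontal distance between mass and seat below 0.013 m and z of mass in the frame of seat below 0.02 m), for 0.05 s.
At the end, for the whole second after the job is handed in: The larger mass rests flush on the earlier one: its underside within 2.5 mm of the nominal seat height, its centre within 11 mm of the pedestal's axis (room for the hanger's play; the key lets it down only when it is home on the stem with its slot opposite), tilted less than 0.05 rad, at rest (z of mass in the frame of seat between -0.0025 and 0.0025 m and horizontal distance between mass and seat below 0.011 m and angle between mass's own z axis and vertical below 0.05 rad and linear speed of mass below 0.01 m/s); the robot touches nothing.
It fails at once if the stand, its hanger or the earlier mass is pushed or pressed with more than 20 N (contact force between anything else and stand above 20 N).
It fails at once if the small slotted mass is moved more than 15 mm (distance of small_mass from where it was at the start of the episode above 0.015 m).
It fails at once if the computer mouse is moved more than 15 mm (distance of mouse from where it was at the start of the episode above 0.015 m).
It fails at once if the screwdriver is moved more than 15 mm (distance of driver from where it was at the start of the episode above 0.015 m).
It fails at once if the grey slide box is moved more than 15 mm (distance of slide_box from where it was at the start of the episode above 0.015 m).
It also fails if it takes over 72 s, if anything falls off the work surface, if the arm or the gripper's body presses on something with over 40 N, if the wrist force passes 120 N, or if a joint passes its speed limit or range.

## Working session

There is one attempt and no reset: what is moved stays moved. The work goes in short steps, each a Python script; the robot and the scene stay as the last script left them, time stands still between calls to the robot, and variables do not carry over. Pictures are saved under pics/ and viewed, at most 10 in all, crops included, and the job is handed in when it is done.

```bash
mkdir -p pics; ls
python3 - <<'E'
from station import *
import cv2,numpy as np
ims=[]
for c in("scene","side"):
    im=get_image(c); cv2.imwrite(f"pics/{c}0.png",im[:,:,::-1])
    for n in("mass","small_mass","stand"):
        print(c,n,[(np.round(d["extent"]).tolist(),round(d["score"],2)) for d in spot_in(n,c)])
    k=get_calibration(c);print({a:np.round(b,3).tolist() for a,b in k.items()})
k=get_calibration("wrist");print(k)
o=get_obs();print(o)
try: print(grasp_offset)
except Exception as e: print(e)
E
```

```text
pics
scene mass [([422.0, 325.0, 29.0, 24.0], 0.89), ([382.0, 296.0, 28.0, 25.0], 0.86), ([337.0, 362.0, 28.0, 28.0], 0.73), ([369.0, 330.0, 30.0, 30.0], 0.63), ([318.0, 327.0, 29.0, 23.0], 0.62), ([305.0, 230.0, 81.0, 54.0], 0.54)]
scene small_mass [([346.0, 282.0, 21.0, 12.0], 0.47)]
scene stand [([305.0, 230.0, 80.0, 60.0], 0.64)]
{'fx': 605.581, 'fy': 605.581, 'cx': 321.062, 'cy': 239.352, 'R': [[-0.883, 0.47, -0.009], [0.258, 0.468, -0.845], [-0.393, -0.748, -0.534]], 't': [486.753, -53.778, 1700.078]}
side mass [([280.0, 400.0, 40.0, 39.0], 0.98), ([226.0, 308.0, 35.0, 30.0], 0.86), ([308.0, 340.0, 31.0, 34.0], 0.67), ([181.0, 348.0, 34.0, 33.0], 0.65), ([246.0, 353.0, 35.0, 38.0], 0.62)]
side small_mass [([314.0, 298.0, 22.0, 21.0], 0.59)]
side stand [([357.0, 231.0, 91.0, 82.0], 0.83), ([358.0, 214.0, 31.0, 24.0], 0.25)]
{'fx': 439.457, 'fy': 439.457, 'cx': 309.17, 'cy': 240.474, 'R': [[-0.852, -0.523, 0.004], [-0.391, 0.631, -0.67], [0.348, -0.573, -0.742]], 't': [479.874, 288.719, 775.8]}
{'fx': 371.64829954431775, 'fy': 371.64829954431775, 'cx': 328.10978263246875, 'cy': 2
[... 368 characters left out ...]
}
{'t': 0.4, 'joint_pos': array([-7.69595053e+01,  1.24374899e+01,  9.24534105e+01,  4.61654919e-04,
        7.51326670e+01, -6.42849827e+00]), 'qvel': array([ 0.02143343,  0.01375158, -0.03704744, -0.16751507, -0.02013472,
        0.01449852]), 'effort': array([ 9.54550778e-04, -3.96241450e+01, -3.03630674e+01, -4.12032034e-05,
        3.90170128e-03, -6.29865909e-06]), 'tcp_pos': array([ 208.30903874, -589.14535489,  231.07826149]), 'ee_rot': array([-1.79976631e+02, -3.08201866e-03,  1.94688738e+01]), 'wrist_force': array([ 1.06008068, -0.17287741,  0.32331848]), 'moment': array([-0.00040103, -0.01000262, -0.02258643]), 'grip_force': 0.0, 'grip_width': 85.14363607393103}
18.700000000000003
```

Run:
```python
import cv2,numpy as np
a=cv2.imread("pics/scene0.png")[180:400,230:460];b=cv2.imread("pics/side0.png")[170:440,140:440]
a=cv2.resize(a,(400,383),interpolation=2);b=cv2.resize(b,(400,360),interpolation=2)
b=cv2.copyMakeBorder(b,0,23,0,0,0)
cv2.imwrite("pics/both.png",np.hstack([a,b]))
```

```text
(no output)
```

View pics/both.png

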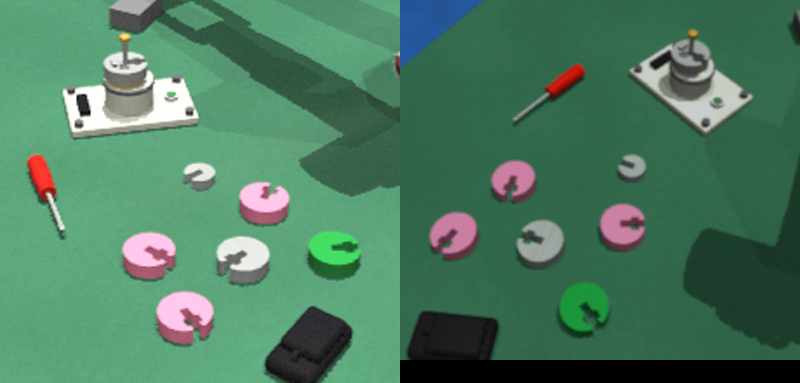

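The steel candidate is at scene (369,330) / side (246,353). The others at (422,325), (382,296), (337,362) and (318,327) are green or pink, so they are look-alikes. The small mass is at (346,282). Next I triangulate these and take a closer look with the wrist camera.

```bash
cat > h.py <<'E'
from station import *
import cv2,numpy as np
from scipy.spatial.transform import Rotation as Ro
def ray(c,uv):
    k=get_calibration(c);R=np.array(k["R"]);t=np.array(k["t"])
    d=R.T@[(uv[0]-k["cx"])/k["fx"],(uv[1]-k["cy"])/k["fy"],1];return -R.T@t,d
def onz(c,uv,z):
    o,d=ray(c,uv);return o+d*(z-o[2])/d[2]
def wpose():
    o=get_obs();return np.array(o["tcp_pos"]),Ro.from_euler("xyz",o["ee_rot"],degrees=True).as_matrix()
def wray(p,uv):
    k=get_calibration("wrist");x=(uv[0]-k["cx"])/k["fx"];y=(uv[1]-k["cy"])/k["fy"];r=np.hypot(x,y)+1e-12
    d=np.array([np.sin(r)*x/r,np.sin(r)*y/r,np.cos(r)]);M=np.array(k["mount"])
    return p[0]+p[1]@M[:3,3],p[1]@M[:3,:3]@d
def wonz(p,uv,z):
    o,d=wray(p,uv);return o+d*(z-o[2])/d[2]
def wproj(p,X):
    k=get_calibration("wrist");M=np.array(k["mount"])
    c=M[:3,:3].T@(p[1].T@(np.asarray(X,float)-p[0])-M[:3,3]);r=np.hypot(c[0],c[1]);a=np.arctan2(r,c[2])
    return np.array([k["cx"]+k["fx"]*a*c[0]/r,k["cy"]+k["fy"]*a*c[1]/r])
E
python3 - <<'E'
from h import *
def tri(a,b):
    A=[];y=[]
    for o,d in(ray("scene",a),ray("side",b)):
        d=d/np.linalg.norm(d);P=np.eye(3)-np.outer(d,d);A.append(P);y.append(P@o)
    return np.linalg.lstsq(np.vstack(A),np.hstack(y),rcond=None)[0].round(1)
print("cap",tri((302,202),(360,195.5)))
print("mass",tri((369,330),(246,353)),"small",tri((346,282),(314,298)))
for z,n,a,b in((10,"mass",(369,330),(246,353)),(10,"g",(422,325),(280,400)),(10,"p",(382,296),(308,340)),(10,"p",(337,362),(181,348)),(10,"p",(318,327),(226,308))):
    print(n,onz("scene",a,z).round(),onz("side",b,z).round())
# base corners: scene crop /1.739, side crop*.75
for p in((67,108),(66,128),(190,83),(197,119),(71,133)): print("sc",p,onz("scene",(230+p[0]/1.739,180+p[1]/1.739),14).round())
for p in((230,73),(262,45),(351,95),(306,128)): print("si",p,onz("side",(140+p[0]*.75,170+p[1]*.75),14).round())
E
```

```text
cap [ 526.3 -149.   127.3]
mass [559.7 234.1   6.5] small [515.3  58.5   5.4]
mass [562. 238.  10.] [559. 235.  10.]
g [453. 279.  10.] [454. 276.  10.]
p [473. 152.  10.] [474. 150.  10.]
p [670. 290.  10.] [670. 291.  10.]
p [653. 177.  10.] [654. 176.  10.]
sc (67, 108) [ 611. -181.   14.]
sc (66, 128) [ 635. -131.   14.]
sc (190, 83) [ 413. -155.   14.]
sc (197, 119) [455. -60.  14.]
sc (71, 133) [ 633. -116.   14.]
si (230, 73) [ 625. -115.   14.]
si (262, 45) [ 611. -209.   14.]
si (351, 95) [ 419. -180.   14.]
si (306, 128) [453. -74.  14.]
```

Run:
```python
from h import *
def look(xy,z,f):
    goto([*xy,z],[180,0,0]); wait(.3); p=wpose(); im=get_image("wrist"); cv2.imwrite(f,im[:,:,::-1]); np.savez(f[:-4],p=p[0],R=p[1])
    print(f,p[0].round(1),get_obs()["joint_pos"].round(),get_obs()["t"]);return p
p=look((528,-149),290,"pics/ws.png")
print(wproj(p,[526,-149,132]),wproj(p,[526,-149,86]))
p=look((560,235),160,"pics/wm.png")
print(wproj(p,[560,235,20]))
for n in("mass",): 
  for d in regions_of(n,"wrist"): 
    print(np.round(d["extent"]),round(d["score"],2), wonz(p,d["extent"][:2],15).round(1))
a=cv2.imread("pics/ws.png");b=cv2.imread("pics/wm.png")
cv2.imwrite("pics/w2.png",np.hstack([cv2.resize(x,(400,300),interpolation=3) for x in(a,b)]))
```

```text
pics/ws.png [ 527.9 -149.5  289.9] [-23.   1.  99.  -0.  80.  67.] 2.725
[327.29713555 219.8363051 ] [327.45846636 206.82618745]
pics/wm.png [560.5 234.3 160.4] [ 16.  14.  98.  -0.  67. 106.] 4.5833
[326.9513206 224.2414226]
[407. 102.  85.  84.] 0.88 [656.9 173.1  15. ]
[279. 330.  66.  71.] 0.84 [457.8 279.6  15. ]
[326. 222.  80.  81.] 0.73 [560.5 236.   15. ]
[258.  85.  84.  76.] 0.62 [670.  287.7  15. ]
[418. 309.  74.  69.] 0.56 [479.2 152.7  15. ]
[617. 270.  46. 124.] 0.53 [511.4 -75.8  15. ]
```

View pics/w2.png

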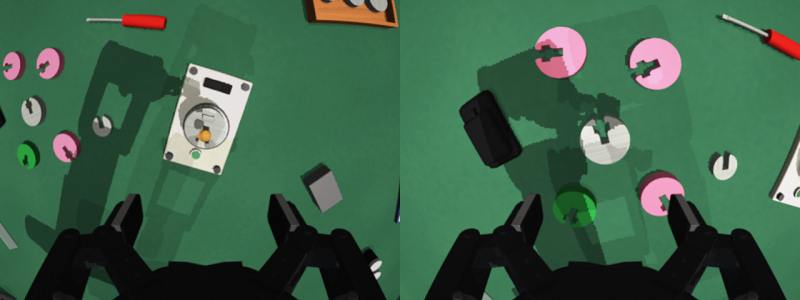

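The steel mass is at wrist (326,222), with its slot opening up in the image. The stand is at about (330,190). I'll confirm both in one enlarged crop.

Run:
```python
import cv2,numpy as np
a=cv2.imread("pics/ws.png")[95:285,255:405];b=cv2.imread("pics/wm.png")[170:270,276:376]
cv2.imwrite("pics/crop2.png",np.hstack([cv2.resize(a,(450,570),interpolation=2),cv2.copyMakeBorder(cv2.resize(b,(350,350),interpolation=2),0,220,0,0,0)]))
```

```text
(no output)
```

View pics/crop2.png

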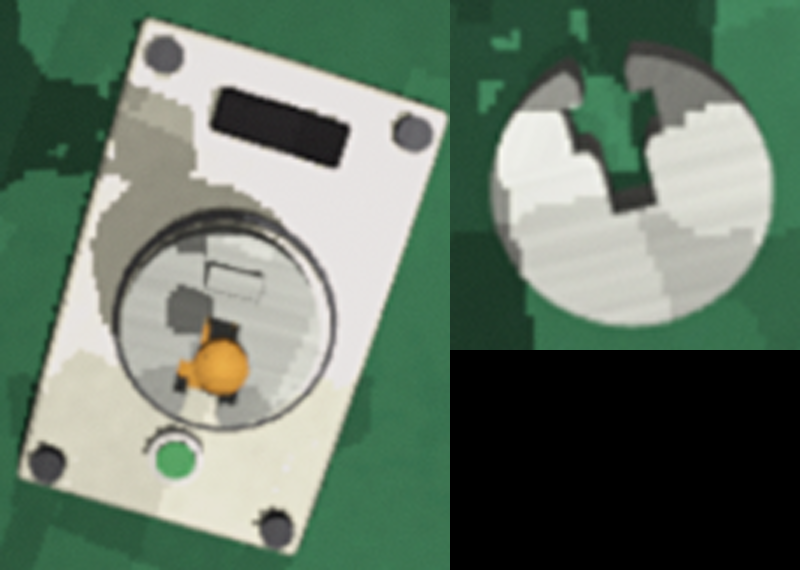

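The picture shows the cap at crop (221,367), the key outline at (235,282) and the stand corners. The mass's slot end is at about (634,208) and its mouth at about (604,68). The slot cross-section with its notch matches the mass. Now I compute the poses and grasp it.

```bash
cat > g.py <<'E'
from h import *
f=np.load("pics/ws.npz");ps=(f["p"],f["R"]);f=np.load("pics/wm.npz");pm=(f["p"],f["R"])
S=lambda u,v,z:wonz(ps,(255+u/3-.33,95+v/3-.33),z)[:2]
Mm=lambda u,v,z:wonz(pm,(276+(u-450)/3.5-.36,170+v/3.5-.36),z)[:2]
ang=lambda a,b:np.degrees(np.arctan2(*(b-a)[::-1]))
E
python3 - <<'E'
from g import *
c=[S(*q,14) for q in((145,18),(447,115),(297,553),(18,478))]
print("base centre",np.mean(c,0),"yaw",ang(c[3],c[0]),ang(c[2],c[1]),ang(c[1],c[0])-90)
k=[S(*q,92) for q in((207,262),(263,272),(262,302),(205,288))]
print("key",np.mean(k,0),ang(k[1],k[0])-90,np.linalg.norm(k[1]-k[0]))
print("cap",S(221,367,132)); print("disc",S(222,330,86))
e=[Mm(612,213,20),Mm(656,203,20)];print("slot end",np.mean(e,0),ang(e[1],e[0])-90,np.linalg.norm(e[1]-e[0]))
print("disc c",Mm(633,187,20),"mouth",(Mm(580,70,20)+Mm(628,52,20))/2)
im=cv2.imread("pics/ws.png")  # stem + grey circle fits
hsv=cv2.cvtColor(im,cv2.COLOR_BGR2HSV);m=cv2.inRange(hsv,(8,120,120),(25,255,255));m[:150]=0;m[250:]=0;m[:,:300]=0;m[:,360:]=0
print("cap mask",cv2.moments(m,True)["m10"]/m.astype(bool).sum(),cv2.moments(m,True)["m01"]/m.astype(bool).sum())
E
```

```text
base centre [ 522.94183399 -151.23838799] yaw -16.869065238296766 -16.6848217049773 -17.28123968896793
key [ 545.19221462 -153.97017093] -10.26392801670606 17.582529769633968
cap [ 528.46340225 -149.87283846]
disc [ 528.12419391 -150.16042313]
slot end [555.99550436 234.01146582] 13.343424678609523 10.283375226921132
disc c [560.96758768 234.22690356] mouth [589.94383114 240.59670002]
cap mask 326.58653846153845 216.76282051282053
```

Run:
```python
from h import *
goto([560.4,234.5,70],[180,0,12]); move_l([560.4,234.5,2],speed=80)
o=get_obs();print(o["tcp_pos"],o["wrist_force"])
grip(55,40); o=get_obs();print(o["grip_width"],o["grip_force"],o["tcp_pos"],o["wrist_force"])
move_l([560.4,234.5,110],speed=120); wait(.3)
o=get_obs();print(o["grip_width"],o["grip_force"],o["tcp_pos"],o["ee_rot"],o["wrist_force"],o["moment"],o["t"])
p=wpose();im=get_image("wrist");cv2.imwrite("pics/held.png",im[:,:,::-1]);np.savez("pics/held",p=p[0],R=p[1])
print(wproj(p,p[0]),wproj(p,p[0]+p[1]@[0,0,-18]))
c=im[300:480,200:440,::-1];cv2.imwrite("pics/heldc.png",cv2.resize(c,(800,600),interpolation=2))
```

```text
[560.96753861 234.65676177   2.44722889] [0.53782784 0.17600317 0.34567183]
62.12144411024002 45.04196558083393 [561.30225016 234.93946442   3.27028085] [-0.0297235  -0.36427553  4.9960327 ]
62.641912720852 44.693504672093596 [559.99286266 234.38077796 109.25133829] [1.79995653e+02 7.15337755e-02 1.19993136e+01] [ 0.19650978 -0.58558315 -4.51534685] [-0.03542492 -0.03756802 -0.00183057] 7.775
[327.64244176 313.35415284] [327.54377343 335.87465307]
```

View pics/heldc.png

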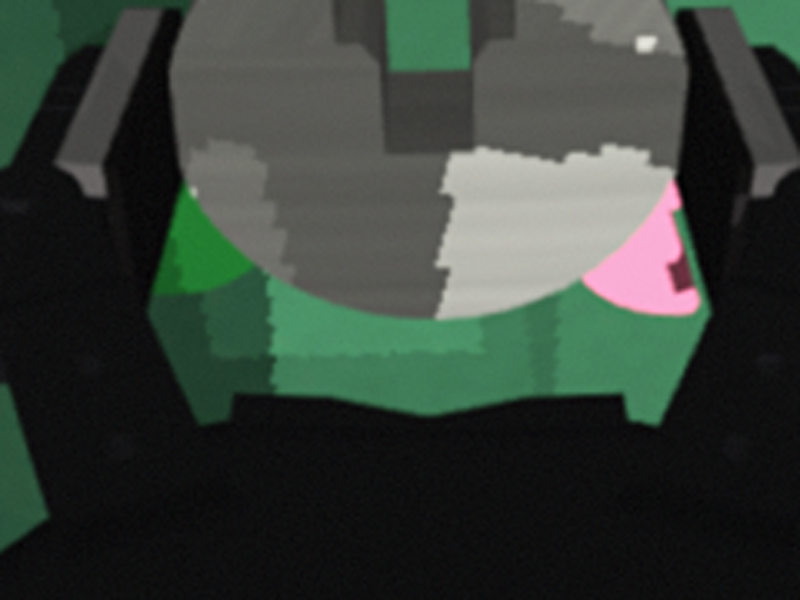

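Run:
```python
from h import *
f=np.load("pics/held.npz");p=(f["p"],f["R"])
T=lambda X:p[1].T@(X-p[0])
for u,v in((382,152),(472,152),(428,152),(430,318)):
    print((u,v),T(wonz(p,(200+u/3.333-.35,300+v/3.333-.35),p[0][2]+17)).round(1))
y=-12;a=np.radians(y);st=np.array([528.4,-149.9]);d=np.array([np.cos(a),np.sin(a)])
q=st-70*d
goto([*q,190],[180,0,y]); move_l([*q,101],speed=120); wait(.4)
p=wpose();im=get_image("wrist");cv2.imwrite("pics/pre.png",im[:,:,::-1]);np.savez("pics/pre",p=p[0],R=p[1])
o=get_obs();print(o["tcp_pos"],o["ee_rot"],o["wrist_force"],o["t"],o["joint_pos"].round())
c=im[150:390,200:440,::-1];cv2.imwrite("pics/prec.png",cv2.resize(c,(600,600),interpolation=2))
```

```text
(382, 152) [ -5.3  -5.4 -17. ]
(472, 152) [ -5.3   5.6 -17. ]
(428, 152) [ -5.3   0.2 -17. ]
(430, 318) [-33.2   0.5 -17. ]
[ 460.05750801 -135.43876055  101.27683672] [ 1.79994368e+02 -2.93814776e-02 -1.20036108e+01] [-0.35390758  0.62258066 -4.27929753] 10.625 [-25.   4. 118.   0.  59.  77.]
```

View pics/prec.png

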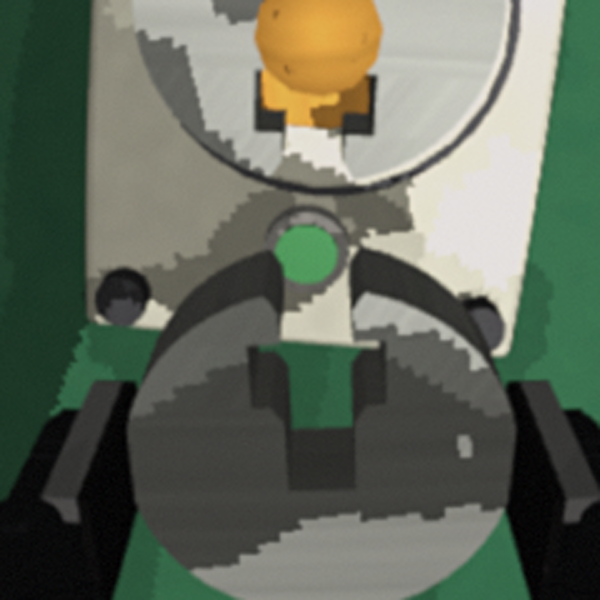

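Run:
```python
from h import *
f=np.load("pics/pre.npz");p=(f["p"],f["R"])
T=lambda u,v,z:(p[1].T@(wonz(p,(200+u/2.5-.3,150+v/2.5-.3),z)-p[0])).round(1)
print("cap",T(319,35,134),T(319,35,130)); print("slot end",T(321,490,118))
print("notch corners",T(255,132,86),T(376,134,86),T(256,72,86),T(376,75,86))
print("slot mouth of earlier (top)",T(280,180,86),T(347,188,86))
import cv2
im=cv2.imread("pics/pre.png");hsv=cv2.cvtColor(im,cv2.COLOR_BGR2HSV);m=cv2.inRange(hsv,(8,120,120),(25,255,255));m[:110]=0;m[188:]=0;m[:,:280]=0;m[:,380:]=0
ys,xs=np.nonzero(m);print(xs.min(),xs.max(),ys.min(),ys.max())
for r in range(ys.min(),ys.max(),8):print(r,np.nonzero(m[r])[0][[0,-1]])
```

```text
cap [ 69.1   0.3 -32.5] [ 68.6   0.3 -28.5]
slot end [ -5.7   0.5 -16.6]
notch corners [ 46.2 -11.   15.5] [45.8 10.1 15.5] [ 56.8 -10.7  15.5] [56.3  9.9 15.5]
slot mouth of earlier (top) [37.5 -6.7 15.5] [36.   5.1 15.5]
302 352 138 187
138 [323 330]
146 [309 345]
154 [304 349]
162 [303 352]
170 [304 350]
178 [305 346]
186 [304 346]
```

The slot lines up with the cap: 0.3 mm sideways against the slot's 0.5 mm, and the yaw is good to about 1–2°. I'll slide on about 70 mm, feeling for the stem.

```bash
cat > s.py <<'E'
from h import *
y=-12;a=np.radians(y);d=np.array([np.cos(a),np.sin(a)]);n=np.array([-d[1],d[0]])
st=np.array([528.4,-149.9])
def F(k=4):
    v=[]
    for _ in range(k): wait(.03);v.append(get_obs()["wrist_force"])
    return np.mean(v,0)
E
python3 - <<'E'
from s import *
q=st-70*d;z=101
move_l([*(q+45*d),z],speed=60); wait(.2); f0=F();print("f0",f0.round(2))
for s in np.arange(47,76,1.0):
    move_l([*(q+s*d),z],speed=15); f=F(2)-f0
    if s>60: print(s,round(f[:2]@d,2),round(f[:2]@n,2),round(f[2],2))
    if np.hypot(*f[:2])>4: print("contact",s,f.round(2));break
o=get_obs();print(o["tcp_pos"],(o["tcp_pos"][:2]-q)@d,o["ee_rot"],o["t"])
p=wpose();im=get_image("wrist");cv2.imwrite("pics/in.png",im[:,:,::-1]);np.savez("pics/in",p=p[0],R=p[1])
c=im[230:430,220:440,::-1];cv2.imwrite("pics/inc.png",cv2.resize(c,(660,600),interpolation=2))
E
```

```text
f0 [ 0.23 -0.32 -4.38]
61.0 -0.38 0.23 -0.42
62.0 0.25 1.08 0.51
63.0 0.59 0.92 0.28
64.0 -0.4 0.33 0.29
65.0 -0.28 0.03 0.18
66.0 -0.08 0.79 -0.14
67.0 -0.87 0.7 -0.17
68.0 -0.59 0.49 -0.1
69.0 -0.09 0.11 -0.29
70.0 -0.51 -0.29 -0.46
71.0 -0.05 -0.03 -0.31
72.0 -2.27 0.08 1.18
73.0 -5.82 0.9 2.54
contact 73.0 [-5.51  2.09  2.54]
[ 530.27192653 -150.248154    100.67385194] 71.90340573360803 [-1.79990620e+02  1.53845853e-01 -1.19955582e+01] 20.4417
```

View pics/inc.png

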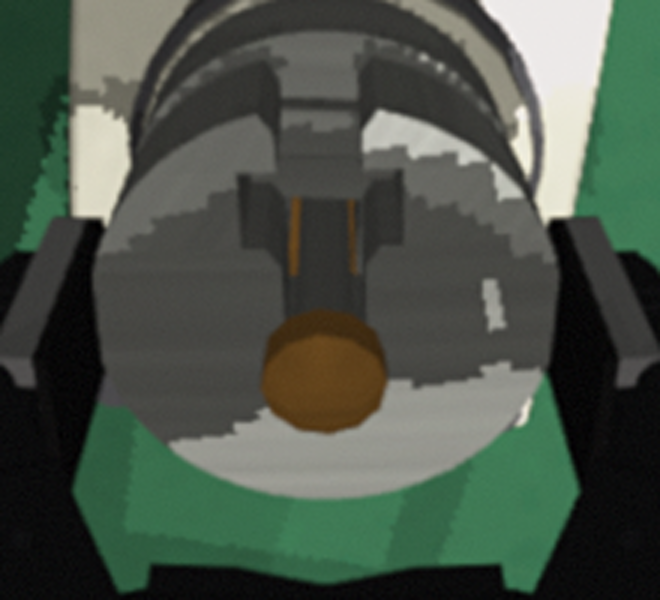

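Contact is at 71.5 mm. The picture shows the cap over the slot end at (323,370), with the stem home. I'll back off a little and feel down.

Run:
```python
from s import *
q=st-70*d;s=71.4
move_l([*(q+s*d),101],speed=15); f0=F(5);print("f0",f0.round(2))
for z in np.arange(100,84.5,-.5):
    move_l([*(q+s*d),z],speed=20); f=F(2)-f0
    print(z,round(get_obs()["tcp_pos"][2],1),round(f[:2]@d,2),round(f[:2]@n,2),round(f[2],2))
    if f[2]>4 or np.hypot(*f[:2])>6: print("contact");break
print(get_obs()["t"],get_obs()["tcp_pos"],get_obs()["moment"])
```

```text
f0 [-2.08  0.58 -5.36]
100.0 100.0 -0.94 0.36 1.65
99.5 99.6 -0.12 -0.68 1.65
99.0 99.0 -1.19 -0.79 1.72
98.5 98.4 -0.36 -0.55 2.19
98.0 97.9 -0.16 -0.66 2.12
97.5 97.4 -0.58 -0.46 1.71
97.0 96.9 -0.37 -0.29 1.95
96.5 96.5 -0.15 -0.75 2.15
96.0 96.0 -0.51 -0.13 1.26
95.5 95.4 -0.73 -0.05 2.12
95.0 94.9 -0.53 0.14 2.2
94.5 94.4 -0.41 -0.83 1.85
94.0 93.9 -0.6 -0.15 1.76
93.5 93.4 -0.66 0.08 2.36
93.0 92.9 -0.14 -1.08 2.61
92.5 92.4 -1.0 -0.39 2.36
92.0 91.9 -0.9 -0.44 1.9
91.5 91.4 -0.36 -0.7 2.26
91.0 91.0 -0.95 -0.55 1.95
90.5 90.5 -0.52 -0.0 2.4
90.0 90.0 -0.36 -0.66 2.68
89.5 89.5 -1.22 -0.72 2.13
89.0 89.2 -1.9 -0.77 3.72
88.5 89.1 -2.56 0.44 8.21
contact
28.5167 [ 529.99484999 -150.24229106   89.13335021] [0.21730349 0.8599833  0.01857893]
```

It went past the key at 95 and stopped at 89.1, so it is seated. Release, retreat and check.

Run:
```python
from s import *
q=st-70*d+71*d
move_l([*q,89],speed=15); grip(80); wait(.2); o=get_obs();print(o["wrist_force"],o["grip_width"])
move_l([*q,180],speed=100); move_l([*(q-30*d),230],speed=120); wait(.3)
p=wpose();im=get_image("wrist");cv2.imwrite("pics/end.png",im[:,:,::-1]);get_image("side")
cv2.imwrite("pics/endc.png",np.hstack([cv2.resize(im[110:310,230:430,::-1],(400,400),interpolation=2),cv2.resize(get_image("side")[170:270,310:410,::-1],(400,400),interpolation=2)]))
print(get_obs()["t"])
```

```text
[-0.14351211 -0.22550647 -0.06273263] 80.21161994445445
31.425
```

View pics/endc.png

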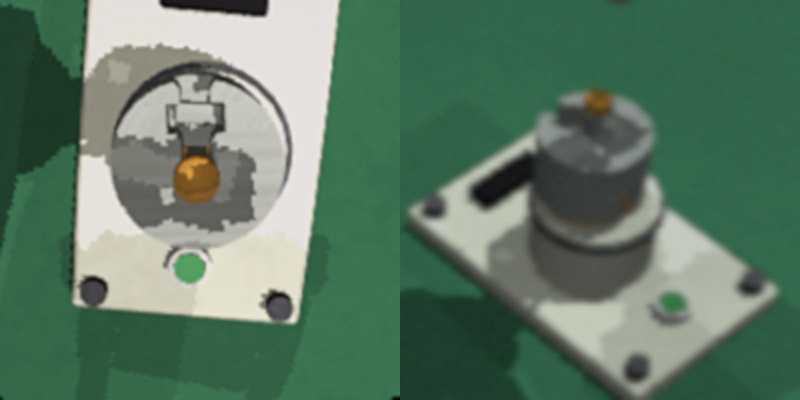

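The picture shows the mass flush on the earlier one. The key shows centred in its notch at (195,117), and the cap is over the slot end at (197,180).

```bash
python3 -c "
from station import *
print(sign_off())"
```

```text
the job is handed in; nothing more can be done
None
```

The larger mass is on the hanger with its slot opposite the earlier one's; by feel and in the last pictures it sits flush over the key. The job is handed in at about 31 s; the verdict was not shown.

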